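# Find mid-stroke of a position transducer by feel and lock it

## Robot

A 6-joint arm with a two-finger parallel gripper is mounted at the origin on the work surface. World frame = base frame: x ahead of the robot, y to its left, z up, the work surface at z = 0. Lengths are in mm, angles in rad, forces in N, time in s.
With the tool pointing down it reaches from about 275 to 1000 mm from the base axis. Payload 8.4 kg.
Tool frame: the origin (TCP) lies at the very end of the fingers, on their centre line; the grasp point (between the pads) lies 19 mm behind it; z points along the fingers, y is the direction in which the jaws open and shut (so a half turn about z gives the same grasp; the last joint's range is limited). The gripper opens to 85 mm and grips with 20 to 120 N. Pads are 22 mm wide; open, the fingers measure 114 mm over their backs; the gripper's body (76 mm by 85 mm) begins 54 mm behind the grasp point. The pads swing forward as they close: fully open they stand 13 mm farther back than shut.
Start: joints at [-1.15, 0.353, 1.633, -0, 1.155, -0.002], TCP at [256.446, -569.968, 231.281] pointing down, gripper open.
Joint ranges: [-2.63, 2.63], [-0.92, 2.1], [0.06, 2.66], [-1.3, 4.44], [0, 2.69], [-3.02, 3.02]. Speed limits (rad/s): [2.22, 2.22, 2.79, 3.14, 3.14, 3.14].

## Interface

Orientations are given as [roll, pitch, yaw] about the fixed x, y, z axes, in that order (R = Rz(yaw) Ry(pitch) Rx(roll)).
In Python, from rig import sense, grab_frame, get_calibration, sign_off, boxes_of, trace gives the robot as it stands.
- The arm moves only by the tool servo_tool, never from a script. Its argument "rows" is a list of rows, each a list of 3 entries, a list of its own where there are three numbers: the finger opening in mm, from 0 to 85.4, then the shift along the tool's x, y, z in mm, then the turn, a rotation vector about the tool's x, y, z in degrees. A call has 1 to 8 rows; each row shifts and turns the commanded pose from where the row before left it, along the tool's axes as they then stand; what a row does not reach is not made up. A row lasts 1/8 s, in which the tool goes at most 62.5 mm and 10.7 degrees, less where a joint would pass 70% of its speed; a pose out of reach is approached as far as the arm can. A call is refused whole if a number of a shift passes 62.5 or a number of a turn 10.7, either way. A call with a gripper value outside its range is refused whole. The fingers move at their own pace and stop on an object; "force" is the grip in N (left out, the last holds). Time passes only in rows, so rows that do not move let the fingers close. It gives the time, the measured TCP pose, the force and the opening at its end, in the units of the state.
- sense(): the state, without advancing time (a new reading comes with each control period).
- grab_frame(name): name is "side" or "top"; returns the picture (400x640x3 uint8, blue, green, red); there is no depth.
- get_calibration(name): a dict with "intrinsics" (3x3 intrinsics, pixels), "world_to_cam" (4x4, takes a point from world to camera coordinates). Camera axes: x right, y down, z forward; pixel columns grow to the right and rows downward; lengths in mm; the calibration is good to about 2 mm. A picture is of the moment at which its call begins. get_calibration takes no time and is no camera call.
- sign_off(): hands the job in, once; it reports no verdict.
Trained networks look in the newest picture that a camera, given by its name, has taken for a name from the list of things; names that differ only in an ending like _2 or _b are one class to them, and where a whole thing is asked for, a point or a joint stands for the part that bears it (a point fixed in the world has none). Each returns a list of dicts, best first, with "conf" (0 to 1); they miss things now and then, are a little off and sometimes report something else, mostly with a low value. They report only what shows in the picture. A call takes as long as a camera call.
- boxes_of(camera, thing): "centre" ([x, y, z] in mm, in the coordinates of the camera as it stood for that picture, good to about 4 mm: the middle of the surface that is visible of it).
- trace(camera, thing): "mask" (400x640 bool, what is visible of it).
The state is a dict: "clock": time; "qpos": joint angles; "qvel": joint speeds; "joint_efforts": joint torques, N m; "eef_pos": TCP position; "tcp_rot": TCP orientation; "contact_force": force on the tool from outside, world axes, zero at the start; "wrist_torque": the same for the moment, N m; "opening": opening from 0.0 (shut) to 1.0 (fully open).
Only numpy, scipy, OpenCV 4.12 (cv2) and the standard library are available. Lean on these libraries where they do the work, as an engineer would, in place of code of your own. Each camera call takes 0.05 s, during which the arm holds its last target. There are 200 camera calls.

## Task

Set the linear position transducer to the middle of its stroke and lock it there: push its yellow plate along the rod's axis one way and the other to feel the two hidden end stops, leave the plate half-way between them, then press the red lock button all the way down. Feel for the stops gently, without ramming or hard squeezing the plate, and leave the multimeter, screwdriver, solder spool and parts tray where they are.

Things in the scene. Friction and masses are not known exactly. Their poses are not given: they have to be found in the camera images.
- sensor: the transducer, bolted to the bench: an aluminium block with blue ends, 150 mm long (its y axis), 60 mm wide (x), top face 60 mm above the bench, on a grey base plate 190 x 90 x 12 mm. Origin: on the bench under the middle of the block; z up; the rod comes out of its +y end and slides along its y axis
- rod: steel rod (12 mm diameter, 30 mm up) ending in an upright yellow plate, 8 mm thick (y), 60 mm wide (x), reaching from 19 to 95 mm above the bench. Origin: plate centre, 57 mm up; axes as the sensor's. Slides along y with 5 N friction, stays where left. Hidden rigid stops end its stroke, 30 to 60 mm in all, which lies elsewhere on each unit (plate 95 to 185 mm from the sensor's origin along y)
- lock_top (a point): centre of the top face of the red lock button, 40 mm diameter, on the block's top, 35 mm from the sensor's origin towards its -y; its top is 98 mm above the bench when up and 86 mm when fully down
- lock (a joint): how far the red button is pressed: 0 up, 0.012 m fully down, locked. About 4 N of friction, no spring: stays where left. Its pin enters a hidden groove only with the rod at mid-stroke (within about 3 mm; the rounded pin draws it true) and then holds the rod; elsewhere it meets solid metal at 0.004 m
- multimeter: orange handheld multimeter lying flat, 175 x 85 x 36 mm (y, x, z), origin at the centre of its underside: a bystander
- screwdriver: screwdriver lying on the bench, 160 mm long, about 30 mm thick: a bystander
- spool: grey solder spool standing up, 56 mm diameter, 45 mm tall, origin at the centre of its underside: a bystander
- parts_tray: white divided parts tray, 160 x 110 x 35 mm (x, y, z), origin at the centre of its underside: a bystander

How it is judged:
By the outcome, as a careful person would: the job done as asked, in the order asked, and still so for the second after the job is handed in, with the robot touching nothing.
It also fails if it takes over 53 s, if anything falls off the work surface, if the arm or the gripper's body presses on something with over 40 N, if the wrist force passes 120 N, or if a joint passes its speed limit or range.

## Working session

There is one attempt and no reset: what is moved stays moved. The work goes in short steps, Python scripts to look and compute and a tool call to move; the robot and the scene stay as the last step left them, time stands still between calls to the robot, and variables do not carry over. Pictures are saved under pics/ and viewed, about 8 in all and at most 12, crops included, and the job is handed in when it is done.

Besides the shell and the picture viewer there is one more tool, called after "Call:" by a JSON object that holds its "name" and its "arguments". servo_tool: Moves the arm, as the interface text tells. Its arguments: {"type":"object","properties":{"rows":{"type":"array","items":{"type":"array"}},"force":{"type":"number"}},"required":["rows"]}

```bash
mkdir -p pics
cat > h.py <<'E'
import numpy as np, cv2
from rig import *
def w(cam,p):
    T=np.array(get_calibration(cam)["world_to_cam"]); return (np.linalg.inv(T)@np.append(p,1))[:3]
def onplane(cam,uv,z):
    c=get_calibration(cam);K=np.array(c["intrinsics"]);T=np.linalg.inv(np.array(c["world_to_cam"]))
    d=T[:3,:3]@np.linalg.inv(K)@np.array([uv[0],uv[1],1.]);o=T[:3,3]
    return o+d*(z-o[2])/d[2]
E
python3 - <<'E'
from h import *
a=grab_frame("top");b=grab_frame("side")
cv2.imwrite("pics/a.png",a);cv2.imwrite("pics/b.png",b)
for cam in("top","side"):
  for t in("sensor","rod","lock_top","multimeter","screwdriver","spool","parts_tray"):
    for r in boxes_of(cam,t)[:2]: print(cam,t,round(r["conf"],2),w(cam,r["centre"]).round(0))
for t,z in (("rod",95),("lock_top",98),("sensor",60)):
  for r in trace("top",t)[:1]:
    m=r["mask"]; ys,xs=np.nonzero(m); rr=cv2.minAreaRect(np.c_[xs,ys].astype(np.float32)); print(t,rr,[onplane("top",p,z).round(0)[:2] for p in cv2.boxPoints(rr)], onplane("top",(xs.mean(),ys.mean()),z).round(1))
print(sense())
E
```

```text
top sensor 0.7 [536. -73.  61.]
top rod 0.75 [557.  46.  43.]
top lock_top 0.55 [ 528. -111.   99.]
top multimeter 0.63 [764. -14.  44.]
top screwdriver 0.54 [ 391. -292.   26.]
top spool 0.91 [ 643. -382.   47.]
top parts_tray 0.89 [629. 437.  -0.]
side sensor 0.68 [537. -30.  58.]
side rod 0.79 [561.  58.  60.]
side lock_top 0.46 [ 534. -103.   96.]
side multimeter 0.87 [759.  18.  39.]
side multimeter 0.73 [561.  58.  60.]
side screwdriver 0.46 [ 397. -269.   19.]
side spool 0.7 [ 648. -371.   28.]
side parts_tray 0.95 [632. 444.  19.]
lock_top ((362.2500305175781, 215.25003051757812), (13.435027122497559, 12.727920532226562), 45.0) [array([527., -88.]), array([ 552., -112.]), array([ 527., -138.]), array([ 502., -114.])] [ 526.7 -113.3   98. ]
sensor ((340.4615173339844, 212.1923065185547), (85.31050872802734, 31.182462692260742), 11.309932708740234) [array([514.,  68.]), array([599.,  53.]), array([ 557., -181.]), array([ 472., -165.])] [533.2 -68.5  60. ]
{'clock': 0.95, 'qpos': array([-1.15041274e+00,  3.52964812e-01,  1.63340480e+00,  1.99532753e-05,
        1.15524975e+00, -2.38715512e-03]), 'qvel': array([-0.0001523 , -0.00051093, -0.00137214, -0.00121644,  0.00080613,
       -0.00041376]), 'joint_efforts': array([ 1.30845438e-03, -6.05166078e+01, -3.42440593e+01, -5.47651371e-05,
        1.02491631e-03,  7.22375717e-06]), 'eef_pos': array([ 256.43726349, -569.95236633,  231.30090296]), 'tcp_rot': array([-3.14156599e+00, -1.83186491e-05,  4.22762691e-01]), 'contact_force': array([ 0.61966646,  0.11099248, -0.41958533]), 'wrist_torque': array([-0.02334922, -0.01123299, -0.03810084]), 'opening': 1.0014018432295917}
```

View pics/a.png

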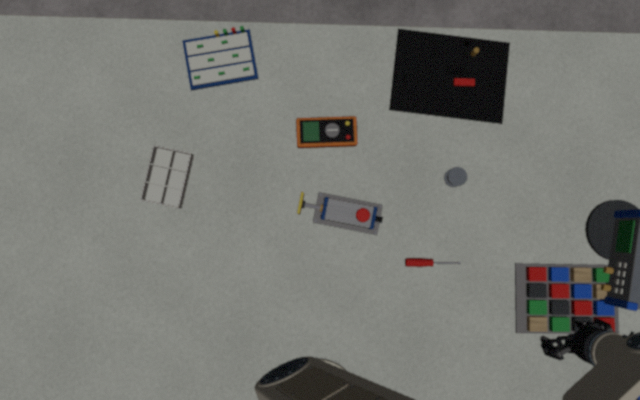

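View pics/b.png

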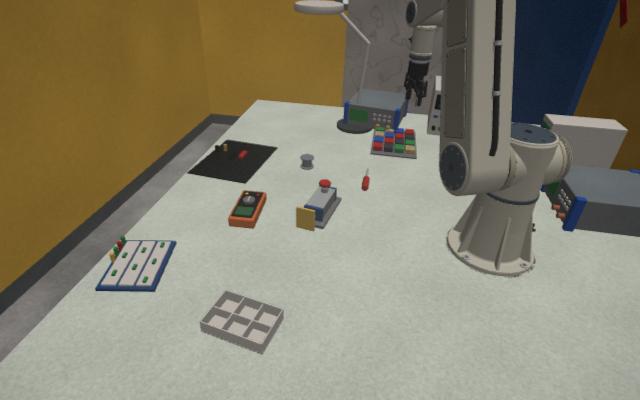

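Top view: the plate is near pixel (301,203), the red button near (363,215) and the block between them, with the screwdriver, spool, multimeter and tray well clear. The side view agrees. I'll refine the axis by colour and compute the approach.

Run:
```python
from h import *
a=cv2.imread("pics/a.png");hsv=cv2.cvtColor(a,cv2.COLOR_BGR2HSV)
def cen(lo,hi,box):
    m=cv2.inRange(hsv,lo,hi);k=np.zeros_like(m);k[box[0]:box[1],box[2]:box[3]]=1;m*=k
    ys,xs=np.nonzero(m);print(len(xs),xs.min(),xs.max(),ys.min(),ys.max());return (xs.mean(),ys.mean()),np.c_[xs,ys].astype(np.float32)
y,yp=cen((18,90,80),(35,255,255),(185,225,285,318));r,_=cen((0,120,80),(8,255,255),(200,232,345,380))
P=onplane("top",y,80);Q=onplane("top",r,98);print(P,Q,np.linalg.norm(P-Q))
d=(P-Q)[:2];print("yaw from line",np.degrees(np.arctan2(-d[0],d[1])))
l=cv2.fitLine(yp,cv2.DIST_L2,0,.01,.01).ravel();A=onplane("top",(l[2],l[3]),90);B=onplane("top",(l[2]+10*l[0],l[3]+10*l[1]),90);v=(B-A)[:2];print("plate x dir",np.degrees(np.arctan2(v[1],v[0])))
for r in trace("side","rod")[:1]:
    ys,xs=np.nonzero(r["mask"]);print(r["conf"],len(xs),onplane("side",(xs.mean(),ys.mean()),57))
c=np.linalg.inv(np.array(get_calibration("top")["world_to_cam"]))[:3,3];print("cam",c)
```

```text
64 297 303 192 213
142 356 369 208 221
[558.64655945  55.38092224  80.        ] [ 528.30171065 -113.37587031   98.        ] 172.40552449716142
yaw from line -10.19365572393964
plate x dir -9.955165218598284
0.73 380 [560.03012947  57.00030465  57.        ]
cam [ 492.09393328   27.33625628 1353.73644018]
```

Call:
{"name": "servo_tool", "arguments": {"rows": [[50,[0,0,0],[0,0,8.6]],[50,[0,0,0],[0,0,8.6]],[50,[0,0,0],[0,0,8.6]],[50,[0,0,0],[0,0,8.5]],[50,[15.7,-55.8,5],[0,0,0]],[50,[15.7,-55.8,5],[0,0,0]],[50,[15.7,-55.8,5],[0,0,0]],[50,[15.7,-55.8,5],[0,0,0]]], "force": 20}}

```text
clock: 2.0
eef_pos: [358.0, -359.7, 211.3]
tcp_rot: [3.141, -0.001, -0.176]
contact_force: [1.0, -0.4, 0.8]
opening: 0.586
```

Call:
{"name": "servo_tool", "arguments": {"rows": [[50,[15.7,-55.8,5],[0,0,0]],[50,[15.7,-55.8,5],[0,0,0]],[50,[15.7,-55.8,5],[0,0,0]],[50,[15.7,-55.8,5],[0,0,0]],[50,[15.7,-55.8,5],[0,0,0]],[50,[15.7,-55.8,5],[0,0,0]],[50,[15.7,-55.8,5],[0,0,0]],[50,[15.7,-55.8,5],[0,0,0]]]}}

```text
clock: 3.0
eef_pos: [559.9, 58.3, 171.3]
tcp_rot: [-3.142, -0.001, -0.176]
contact_force: [1.4, -1.3, 0.9]
opening: 0.586
```

Call:
{"name": "servo_tool", "arguments": {"rows": [[50,[0,0,0],[0,0,0]],[50,[0,0,0],[0,0,0]]]}}

```text
clock: 3.25
eef_pos: [558.7, 56.3, 171.1]
tcp_rot: [3.141, 0.001, -0.175]
contact_force: [-0.1, 0.6, 0.3]
opening: 0.583
```

Call:
{"name": "servo_tool", "arguments": {"rows": [[50,[0,0,35],[0,0,0]],[50,[0,0,35],[0,0,0]],[50,[0,0,20],[0,0,0]],[50,[0,0,13],[0,0,0]],[50,[0,0,0],[0,0,0]]]}}

```text
clock: 3.88
eef_pos: [558.5, 55.5, 67.9]
tcp_rot: [3.141, 0.001, -0.177]
contact_force: [0.4, 0.3, 0.1]
opening: 0.585
```

Run:
```python
from h import *
b=grab_frame("side");a=grab_frame("top")
c=cv2.resize(b[150:270,240:400],None,fx=4,fy=4,interpolation=2)
d=cv2.resize(a[150:270,280:400],None,fx=4,fy=4,interpolation=2)[:,:160*1]
cv2.imwrite("pics/c.png",c)
s=sense();print(s["eef_pos"],s["contact_force"])
```

```text
[559.49893418  55.93790738  69.00583628] [-0.04844681 -0.62356845 -0.05317032]
```

View pics/c.png

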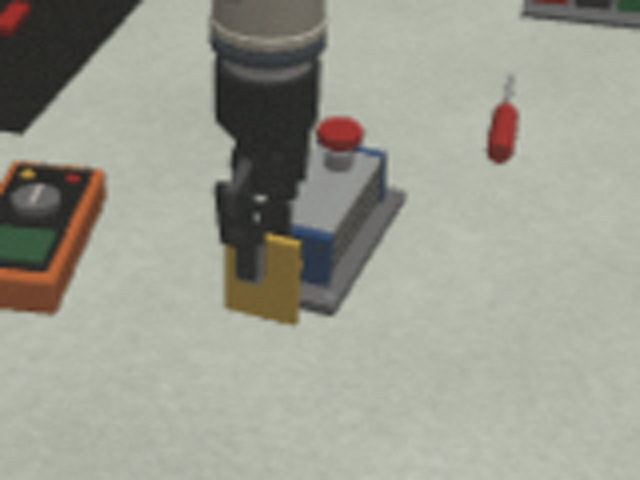

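The fingers straddle the plate (crop about (265,270)) with no contact. Next: narrow the jaws loosely, then push gently.

Call:
{"name": "servo_tool", "arguments": {"rows": [[35,[0,0,0],[0,0,0]],[25,[0,0,0],[0,0,0]],[14,[0,0,0],[0,0,0]],[14,[0,0,0],[0,0,0]],[14,[0,0,0],[0,0,0]]]}}

```text
clock: 4.6
eef_pos: [559.1, 56.4, 68.3]
tcp_rot: [3.142, 0.0, -0.176]
contact_force: [-0.4, 0.6, -0.1]
opening: 0.167
```

Call:
{"name": "servo_tool", "arguments": {"rows": [[14,[0,2,0],[0,0,0]],[14,[0,2,0],[0,0,0]],[14,[0,1,0],[0,0,0]],[14,[0,1,0],[0,0,0]]]}}

```text
clock: 5.1
eef_pos: [558.2, 51.0, 68.4]
tcp_rot: [-3.141, -0.0, -0.176]
contact_force: [0.5, 8.8, 1.7]
opening: 0.164
```

Call:
{"name": "servo_tool", "arguments": {"rows": [[14,[0,1,0],[0,0,0]],[14,[0,1,0],[0,0,0]]]}}

```text
clock: 5.35
eef_pos: [558.2, 50.7, 68.6]
tcp_rot: [-3.138, -0.001, -0.177]
contact_force: [0.0, 19.3, 1.0]
opening: 0.161
```

Force rose to 19 N with no further motion, so this is the inner (−y) stop. I'll ease off a little and average a reading.

Call:
{"name": "servo_tool", "arguments": {"rows": [[14,[0,-1,0],[0,0,0]]]}}

```text
clock: 5.48
eef_pos: [558.2, 51.0, 68.5]
tcp_rot: [-3.139, -0.0, -0.176]
contact_force: [1.1, 7.3, 0.0]
opening: 0.166
```

```bash
cat >> h.py <<'E'
U=np.array([.1754,.9845,0])
def avg(n=8):
    S=[];F=[];Z=[];O=[];X=[]
    for _ in range(n):
        grab_frame("top");s=sense();p=np.array(s["eef_pos"]);S.append(U@p);X.append(.9845*p[0]-.1754*p[1]);F.append(U@s["contact_force"]);Z.append(p[2]);O.append(s["opening"]*85.4)
    print("clock",s["clock"],"s %.2f±%.2f x %.1f F %.1f z %.1f open %.2f"%(np.mean(S),np.std(S)/n**.5,np.mean(X),np.mean(F),np.mean(Z),np.mean(O)))
E
python3 -c "
from h import *
avg()"
```

```text
clock 5.875 s 148.00±0.00 x 540.6 F 10.5 z 68.5 open 14.11
```

Call:
{"name": "servo_tool", "arguments": {"rows": [[14,[0,-2,0],[0,0,0]],[14,[0,-4,0],[0,0,0]],[14,[0,-4,0],[0,0,0]],[14,[0,-4,0],[0,0,0]],[14,[0,-4,0],[0,0,0]],[14,[0,-4,0],[0,0,0]],[14,[0,-4,0],[0,0,0]],[14,[0,-4,0],[0,0,0]]]}}

```text
clock: 6.88
eef_pos: [562.9, 78.3, 68.1]
tcp_rot: [3.14, 0.0, -0.176]
contact_force: [0.4, -5.0, 0.6]
opening: 0.166
```

Call:
{"name": "servo_tool", "arguments": {"rows": [[14,[0,-2,0],[0,0,0]],[14,[0,-1,0],[0,0,0]],[14,[0,-1,0],[0,0,0]]]}}

```text
clock: 7.25
eef_pos: [563.7, 82.3, 68.2]
tcp_rot: [3.14, 0.0, -0.176]
contact_force: [-0.4, -5.7, -0.0]
opening: 0.164
```

Call:
{"name": "servo_tool", "arguments": {"rows": [[14,[0,-1,0],[0,0,0]],[14,[0,-1,0],[0,0,0]],[14,[0,-1,0],[0,0,0]]]}}

```text
clock: 7.62
eef_pos: [564.2, 85.2, 68.2]
tcp_rot: [3.14, 0.0, -0.176]
contact_force: [-1.0, -5.2, -1.0]
opening: 0.166
```

Call:
{"name": "servo_tool", "arguments": {"rows": [[14,[0,-1,0],[0,0,0]],[14,[0,-1,0],[0,0,0]],[14,[0,-1,0],[0,0,0]]]}}

```text
clock: 8.0
eef_pos: [564.7, 88.1, 68.2]
tcp_rot: [3.14, 0.0, -0.176]
contact_force: [0.9, -5.5, -0.9]
opening: 0.161
```

Call:
{"name": "servo_tool", "arguments": {"rows": [[14,[0,-1,0],[0,0,0]],[14,[0,-1,0],[0,0,0]],[14,[0,-1,0],[0,0,0]]]}}

```text
clock: 8.38
eef_pos: [565.2, 91.1, 68.1]
tcp_rot: [3.14, 0.0, -0.176]
contact_force: [0.4, -5.2, 0.3]
opening: 0.166
```

Call:
{"name": "servo_tool", "arguments": {"rows": [[14,[0,-1,0],[0,0,0]],[14,[0,-1,0],[0,0,0]],[14,[0,-1,0],[0,0,0]]]}}

```text
clock: 8.75
eef_pos: [565.8, 94.0, 68.2]
tcp_rot: [3.14, 0.0, -0.176]
contact_force: [0.1, -6.6, -0.4]
opening: 0.163
```

Call:
{"name": "servo_tool", "arguments": {"rows": [[14,[0,-1,0],[0,0,0]],[14,[0,-1,0],[0,0,0]],[14,[0,-1,0],[0,0,0]]]}}

```text
clock: 9.12
eef_pos: [566.3, 97.0, 68.2]
tcp_rot: [3.14, 0.0, -0.176]
contact_force: [0.7, -5.4, -0.6]
opening: 0.165
```

Call:
{"name": "servo_tool", "arguments": {"rows": [[14,[0,-1,0],[0,0,0]],[14,[0,-1,0],[0,0,0]],[14,[0,-1,0],[0,0,0]]]}}

```text
clock: 9.5
eef_pos: [566.8, 100.0, 68.1]
tcp_rot: [3.14, 0.0, -0.176]
contact_force: [-0.3, -4.9, 0.2]
opening: 0.164
```

Call:
{"name": "servo_tool", "arguments": {"rows": [[14,[0,-1,0],[0,0,0]],[14,[0,-1,0],[0,0,0]],[14,[0,-1,0],[0,0,0]]]}}

```text
clock: 9.88
eef_pos: [566.8, 101.0, 67.9]
tcp_rot: [3.137, 0.001, -0.174]
contact_force: [0.3, -19.9, 0.1]
opening: 0.165
```

Call:
{"name": "servo_tool", "arguments": {"rows": [[14,[0,1,0],[0,0,0]]]}}

```text
clock: 10.0
eef_pos: [566.9, 100.7, 68.0]
tcp_rot: [3.139, 0.001, -0.175]
contact_force: [0.3, -8.9, 0.6]
opening: 0.167
```

```bash
python3 -c "
from h import *
avg()
for c in ('top','side'):
  for r in boxes_of(c,'rod')[:1]: p=w(c,r['centre']);print(c,p.round(1),U@p)
"
```

```text
clock 10.4 s 198.66±0.00 x 540.4 F -11.4 z 68.0 open 14.06
side [551.9  57.1  50.5] 152.98781349844728
```

Stops read at TCP s = 148.0 and 198.7, so mid is 173.3 with a stroke of about 44.6 mm. Pushing back, the TCP target is s ≈ 170.3.

Call:
{"name": "servo_tool", "arguments": {"rows": [[14,[0,3,0],[0,0,0]],[14,[0,4,0],[0,0,0]],[14,[0,4,0],[0,0,0]],[14,[0,4,0],[0,0,0]],[14,[0,4,0],[0,0,0]],[14,[0,4,0],[0,0,0]],[14,[0,2,0],[0,0,0]],[14,[0,1,0],[0,0,0]]]}}

```text
clock: 11.5
eef_pos: [562.9, 77.7, 68.4]
tcp_rot: [-3.14, -0.0, -0.176]
contact_force: [0.6, 4.1, 0.7]
opening: 0.165
```

```bash
python3 -c "
from h import *
avg(3)"
```

```text
clock 11.65 s 175.13±0.01 x 540.6 F 5.0 z 68.4 open 14.13
```

Another 4.9 mm.

Call:
{"name": "servo_tool", "arguments": {"rows": [[14,[0,2,0],[0,0,0]],[14,[0,1.5,0],[0,0,0]],[14,[0,1,0],[0,0,0]],[14,[0,0.4,0],[0,0,0]],[14,[0,0,0],[0,0,0]]]}}

```text
clock: 12.28
eef_pos: [562.0, 72.6, 68.4]
tcp_rot: [-3.141, -0.0, -0.176]
contact_force: [-0.6, 5.0, -0.1]
opening: 0.167
```

```bash
python3 -c "
from h import *
avg(3)"
```

```text
clock 12.425 s 170.08±0.00 x 540.6 F 4.2 z 68.4 open 13.93
```

Call:
{"name": "servo_tool", "arguments": {"rows": [[14,[0,-2,0],[0,0,0]],[14,[0,-2,0],[0,0,0]],[30,[0,0,0],[0,0,0]],[40,[0,0,0],[0,0,0]],[40,[0,0,-12],[0,0,0]],[40,[0,0,-30],[0,0,0]],[40,[0,0,-30],[0,0,0]],[40,[0,0,-10],[0,0,0]]]}}

```text
clock: 13.42
eef_pos: [563.8, 76.3, 152.7]
tcp_rot: [-3.141, -0.003, -0.176]
contact_force: [0.2, 0.2, -0.7]
opening: 0.469
```

Call:
{"name": "servo_tool", "arguments": {"rows": [[20,[0,32,0],[0,0,0]],[0,[0,40,0],[0,0,0]],[0,[0,40,0],[0,0,0]],[0,[0,40,0],[0,0,0]],[0,[0,40,0],[0,0,0]],[0,[0,0,15],[0,0,0]],[0,[0,0,10],[0,0,0]],[0,[0,0,0],[0,0,0]]]}}

```text
clock: 14.42
eef_pos: [528.2, -111.8, 123.9]
tcp_rot: [-3.141, 0.003, -0.175]
contact_force: [-0.4, 0.7, 0.3]
opening: -0.003
```

Run:
```python
from h import *
b=grab_frame("side");a=grab_frame("top")
cv2.imwrite("pics/d.png",cv2.resize(b[140:250,270:400],None,fx=5,fy=5,interpolation=2))
avg(2)
hsv=cv2.cvtColor(a,cv2.COLOR_BGR2HSV);m=cv2.inRange(hsv,(18,90,80),(35,255,255))[185:225,275:318]
ys,xs=np.nonzero(m);P=onplane("top",(xs.mean()+275,ys.mean()+185),80);print(len(xs),P,U@P)
for c in('side','top'):
  for r in boxes_of(c,'rod')[:1]: p=w(c,r['centre']);print(c,p.round(1),U@p)
for t in trace("side","rod")[:1]:
  ys,xs=np.nonzero(t["mask"]);p=onplane("side",(xs.mean(),ys.mean()),57);print(p,U@p)
```

```text
clock 14.625 s -17.61±0.04 x 540.8 F 0.5 z 125.4 open -0.07
68 [562.43586881  75.98721177  80.        ] 173.4606613733801
side [567.8  77.9  62.4] 176.25067057347735
top [555.7  63.3  38.4] 159.81479264670833
[563.5587367   75.91146685  57.        ] 173.58304153014907
```

View pics/d.png

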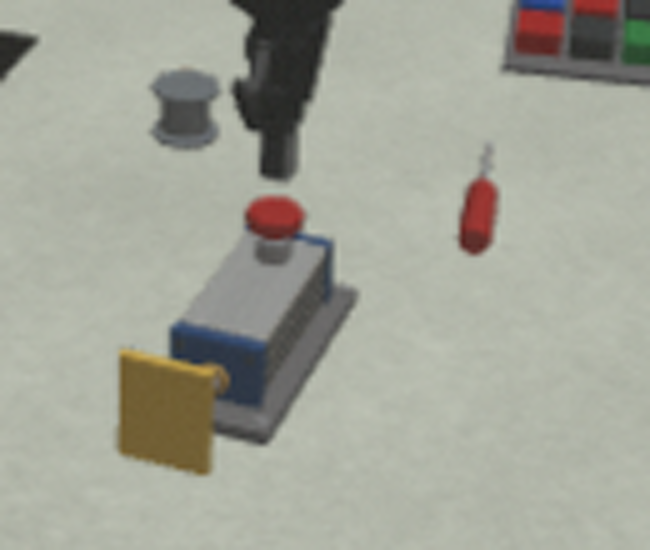

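The plate images at s ≈ 173.5 (target 173.3). The closed fingers (crop (278,170)) are above the button (275,215). Now press it slowly.

Call:
{"name": "servo_tool", "arguments": {"rows": [[0,[0,1,12],[0,0,0]],[0,[0,0,8],[0,0,0]],[0,[0,0,4],[0,0,0]],[0,[0,0,2],[0,0,0]],[0,[0,0,2],[0,0,0]],[0,[0,0,1.5],[0,0,0]],[0,[0,0,1.5],[0,0,0]]]}}

```text
clock: 15.65
eef_pos: [528.9, -113.9, 94.5]
tcp_rot: [3.142, -0.0, -0.176]
contact_force: [-1.9, -0.2, 3.6]
opening: 0.0
```

Call:
{"name": "servo_tool", "arguments": {"rows": [[0,[0,0,1],[0,0,0]],[0,[0,0,1],[0,0,0]]]}}

```text
clock: 15.9
eef_pos: [528.9, -113.9, 92.3]
tcp_rot: [3.142, -0.0, -0.176]
contact_force: [-2.1, 0.0, 3.3]
opening: -0.001
```

Past the 94 mm "solid metal" height at only 3 N, so the pin has entered the groove.

Call:
{"name": "servo_tool", "arguments": {"rows": [[0,[0,0,2],[0,0,0]],[0,[0,0,1.5],[0,0,0]],[0,[0,0,1.5],[0,0,0]],[0,[0,0,1],[0,0,0]]]}}

```text
clock: 16.4
eef_pos: [528.9, -113.9, 86.2]
tcp_rot: [3.142, 0.0, -0.176]
contact_force: [-2.1, -0.6, 4.6]
opening: 0.001
```

Call:
{"name": "servo_tool", "arguments": {"rows": [[0,[0,0,1],[0,0,0]],[0,[0,0,1],[0,0,0]],[0,[0,0,0],[0,0,0]]]}}

```text
clock: 16.77
eef_pos: [529.0, -113.9, 85.8]
tcp_rot: [3.142, -0.0, -0.176]
contact_force: [-8.7, 1.2, 23.9]
opening: 0.003
```

The button bottomed at 85.8 mm with 24 N. Retreat and check.

Call:
{"name": "servo_tool", "arguments": {"rows": [[0,[0,0,-10],[0,0,0]],[0,[0,0,-40],[0,0,0]],[0,[0,0,-50],[0,0,0]],[0,[0,0,-20],[0,0,0]],[0,[0,0,0],[0,0,0]],[0,[0,0,0],[0,0,0]]]}}

```text
clock: 17.52
eef_pos: [528.2, -113.7, 203.1]
tcp_rot: [-3.141, 0.001, -0.176]
contact_force: [0.5, -0.2, -0.3]
opening: -0.004
```

Run:
```python
from h import *
b=grab_frame("side")
cv2.imwrite("pics/e.png",cv2.resize(b[140:250,270:400],None,fx=5,fy=5,interpolation=2))
avg(2)
for t in trace("side","rod")[:1]:
  ys,xs=np.nonzero(t["mask"]);p=onplane("side",(xs.mean(),ys.mean()),57);print(p,U@p)
```

```text
clock 17.675 s -19.32±0.00 x 539.8 F -0.2 z 202.8 open 0.04
[562.55543787  78.10095705  57.        ] 175.56261602110226
```

View pics/e.png

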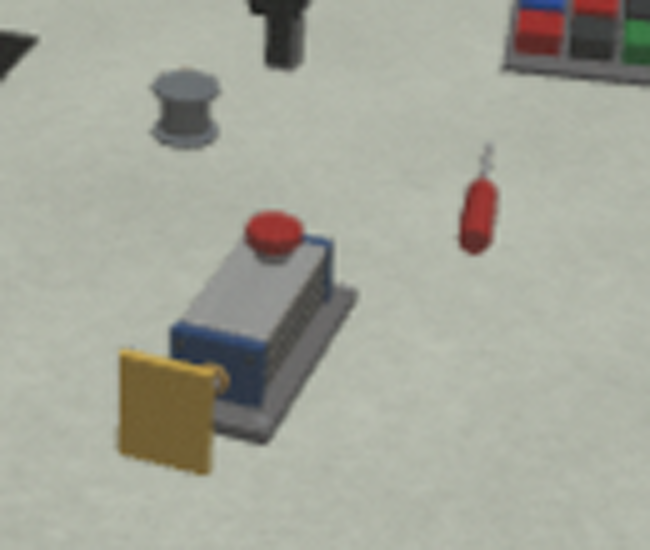

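The button is down (crop (275,233), previously 215), the plate is unmoved at (165,412), and the arm is clear.

```bash
python3 -c "
from rig import *
print(sign_off())"
```

```text
the job is handed in; nothing more can be done
None
```

The transducer is set to mid-stroke and locked, and I handed the job in at about 17.7 s on the robot's clock.

- **Finding the stops:** I pushed the plate with loosely open jaws and never gripped it. Both stops were felt at 20 N or less, and the stroke came out at about 44.6 mm. I left the plate within about 0.2 mm of the middle by arm readings.
- **Locking:** The button passed the 94 mm block height at only 3 to 4 N, so its pin entered the groove. It bottomed at 85.8 mm with 24 N.
- **Last checks:** The final side picture shows the button down and the plate where it was. The arm is clear, and the spool and screwdriver are unmoved. The multimeter and parts tray weren't in that last crop, but the arm never went near them.
- **One disagreement:** The last network mask put the plate about 2 mm further out than the one before the press. In the side crops the plate sits at the same pixels, so I took this as mask noise and did not measure again.

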